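Load, close and pin a carpenter's clamshell drilling jig

TASK

Get the drilling jig ready and hold it for the person with the drill: slide the short square wooden blank upright all the way down into the jig's square well, swing the hinged lid shut over it, then take the steel pin from its stand and push it down through the lid's pin hole into the block until its collar sits on the lid. A spring under the blank pushes the lid ajar, so press the pin down firmly enough that the lid is fully shut, and finish like that: still holding the pin and pressing it down, not letting go. Leave everything else on the bench where it is.

Things in the scene. Friction and masses are not known exactly. Their poses are not given: they have to be found in the camera images.
- jig: Wooden clamshell drilling jig, fixed: beech block 160 (x) by 80 (y) mm, top 60 mm above the bench, on a dark foot plate 200 by 90 by 10 mm. Origin: centre of its underside. x points from the hinge end to the nose end of the shut lid, z up. In this frame the hinge line is at x = -70 mm, the well at x = -10 mm, the pin hole at x = +50 mm, all at y = 0.
- jig_well (a point): Centre of the mouth of the square well in the block's top, 60 mm above the bench. The well is 31 by 31 mm, sides parallel to the jig's x and y. A sprung steel pad at its bottom is 46 mm below the mouth when up and goes down at most 4 mm (6 N at first, 12 N after 3 mm). A blank resting on it stands 4 mm proud of the block.
- jig_pinhole (a point): Centre of the mouth of the round vertical pin hole in the block's top face (60 mm above the bench). Diameter 15 mm, 50 mm deep.
- jig_hinge (a point): Middle of the lid's hinge line, 61 mm above the bench; the hinge line runs along the jig's y axis.
- jig_lid (a joint): Lid's opening angle, rad: 0 shut (level, underside 1 mm above the block), 2.0 fully open, leaning back past upright; starts at 1.6 to 1.95. Stiff damped hinge: above about 1.1 rad the lid stays where left (pushing it over takes 1 to 2 N), below that it sinks shut softly by itself. On the blank it rests ajar at 0.05 to 0.07 rad; about 5 N on the pin collar shuts it.
- lid_nose (a point): Middle of the lid's free edge; moves with the lid. The lid is a plywood plate 70 mm wide, 10 mm thick, 0.25 kg, from 6 to 145 mm from the hinge line, its underside in the plane of the hinge line. Its 17 mm pin hole is 120 mm from the hinge line, over the block's pin hole when shut (about 7 mm higher when ajar); a 10 mm drill hole is over the well.
- blank: Square pale wooden blank 28 by 28 mm and 50 mm tall, bottom edges slightly chamfered, standing upright on the bench, 0.04 kg. Origin: centre of its underside; z up along its length, x and y square to its sides.
- pin: Locking pin, 88 mm tall, 0.09 kg, upright in its stand with its tip 5 mm above the bench. Origin: the tip; z up the pin. Steel shank 12 mm diameter up to 45 mm (tip tapered to 6 mm over 10 mm), steel collar 28 mm diameter from 45 to 50 mm, round wooden grip 22 mm diameter from 50 to 88 mm. Home, with the lid shut, the collar's underside is 71 mm above the bench.
- stand: Dark wooden block 70 by 70 by 50 mm fixed to the bench, with one vertical 15 mm hole in the middle of its top that holds the pin. Origin: centre of its underside.
- dowel: Bystander: round wooden dowel 30 mm diameter, 60 mm tall, standing. Origin: centre of its underside.
- offcut: Bystander: timber offcut 45 by 170 by 45 mm, lying, its length along its y. Origin: centre of its underside.
- chisel: Bystander: slim hand tool with a wooden handle, 210 mm long, lying along its x.
- mallet: Bystander: wooden mallet lying along its x.
- glue: Bystander: white glue bottle 60 mm diameter, 160 mm tall, standing. Origin: centre of its underside.
- screws: Bystander: jar of 64 mm diameter, 75 mm tall, standing. Origin: centre of its underside.

How it is judged:
On the way, in this order (a step that is already met when the one before it is completed fails the run):
1. the blank is down in the well, resting on the sprung pad, with the lid still open (horizontal distance between blank and jig_well below 0.004 m and z of blank in the frame of jig below 0.017 m and angle between blank's own z axis and vertical below 0.12 rad and value of joint jig_lid above 0.3 rad), for 0.1 s.
2. the lid is closed down onto the blank before the pin goes in (value of joint jig_lid below 0.1 rad and horizontal distance between pin and jig_pinhole above 0.03 m), for 0.1 s.
At the end, for the whole second after the job is handed in: Lid shut within 0.015 rad; blank in the well under it, within 4 mm of centre, pad pressed; pin upright and still in the hole, within 6 mm of its axis, tip at most 29 mm above the bench; pin pressed on the jig with over 2.5 N, fingers on the pin with over 2 N (value of joint jig_lid below 0.015 rad and horizontal distance between blank and jig_well below 0.004 m and z of blank in the frame of jig below 0.0145 m and horizontal distance between pin and jig_pinhole below 0.006 m and z of pin in the frame of jig below 0.029 m and angle between pin's own z axis and vertical below 0.1 rad and contact force between pin and jig above 2.5 N and contact force between the fingers and pin above 2 N and linear speed of pin below 0.02 m/s); the arm keeps its last pose, push and grip.
It fails at once if a bystander is pushed more than 3 cm (distance of any of dowel, offcut, chisel, mallet, glue, screws from where it was at the start of the episode above 0.03 m).
It also fails if it takes over 72 s, if anything falls off the work surface, if the arm or the gripper's body presses on something with over 40 N, if the wrist force passes 120 N, or if a joint passes its speed limit or range.

ROBOT

A 6-joint arm with a two-finger parallel gripper is mounted at the origin on the work surface. World frame = base frame: x ahead of the robot, y to its left, z up, the work surface at z = 0. Lengths are in m, angles in rad, forces in N, time in s.
With the tool pointing down it reaches from about 0.325 to 0.75 m from the base axis. Payload 7.6 kg.
Tool frame: the origin (TCP) lies at the very end of the fingers, on their centre line; the grasp point (between the pads) lies 19 mm behind it; z points along the fingers, y is the line along which they close (so a half turn about z gives the same grasp; the last joint's range is limited). The gripper opens to 85 mm and grips with 20 to 120 N. Pads are 22 mm wide; open, the fingers measure 114 mm over their backs; the gripper's body (76 mm by 85 mm) begins 54 mm behind the grasp point. The pads swing forward as they close: fully open they stand 13 mm farther back than shut.
Start: joints at [1.053, 0.052, 1.401, -0, 1.689, -0.07], TCP at [0.227, 0.473, 0.193] pointing down, gripper open.
Joint ranges: [-2.9, 2.9], [-0.91, 2.17], [0.12, 2.37], [-1.06, 4.2], [0.26, 2.73], [-2.93, 2.93]. Speed limits (rad/s): [2.57, 2.57, 3.01, 3.14, 3.14, 3.14].

INTERFACE

Orientations are given as a rotation vector (axis times angle).
In Python, from station import ctrl gives the robot as it stands.
- The arm moves only by the shell command python3 -m creep 'ROWS' [OPENING] [FORCE]. ROWS is text: rows parted by semicolons, each of 6 numbers parted by spaces: the shift along the tool's x, y, z in cm, then the turn, a rotation vector about the tool's x, y, z in degrees. A call has exactly 8 rows; each row shifts and turns the commanded pose from where the row before left it, along the tool's axes as they then stand; what a row does not reach is not made up. A row lasts 1/10 s, in which the tool goes at most 50 mm and 8.59 degrees, less where a joint would pass 70% of its speed; a pose out of reach is approached as far as the arm can. A call with a gripper value outside its range is refused whole. OPENING is the closure in counts, from 0 (fully open) to 255 (shut), set as the call begins (- or left out, the last holds). The fingers move at their own pace and stop on an object; FORCE is the grip in N (left out, the last holds). Time passes only in rows, so rows that do not move let the fingers close, or fill a call up. It gives the time, the measured TCP pose, the force, the opening and the grip force at its end, in the units of the state.
- ctrl.get_state(): the state, without advancing time (a new reading comes with each control period).
- ctrl.grab_frame(name): name is "scene" or "side" or "wrist"; returns the picture (420x560x3 uint8, red, green, blue); there is no depth.
- ctrl.camera_params(name): a dict with "fx", "fy", "cx", "cy" (pixels), "R" (3x3) and "t" (3): a world point X has camera coordinates R X + t. Camera axes: x right, y down, z forward; pixel columns grow to the right and rows downward; lengths in m; the calibration is good to about 2 mm. A picture is of the moment at which its call begins: read the wrist's pose just before it. camera_params takes no time and is no camera call; for the wrist camera it gives the pose at the moment of the call.
- ctrl.hand_in(): hands the job in; it is judged then, once.
The state is a dict: "clock": time; "joint_pos": joint angles; "qvel": joint speeds; "joint_torque": joint torques, N m; "tcp_pos": TCP position; "tcp_rot": TCP orientation; "contact_force": force on the tool from outside, world axes, zero at the start; "torque": the same for the moment, N m; "grip_width": finger opening in m; "finger_force": force on a finger pad.
Only numpy, scipy, OpenCV 4.12 (cv2) and the standard library are available. Lean on these libraries where they do the work, as an engineer would, in place of code of your own. Each camera call takes 0.05 s, during which the arm holds its last target. There are 200 camera calls.

## Working session

There is one attempt and no reset: what is moved stays moved. The work goes in short steps, Python scripts to look and compute and a shell command to move; the robot and the scene stay as the last step left them, time stands still between calls to the robot, and variables do not carry over. Pictures are saved under pics/ and viewed, at most 10 in all, crops included, and the job is handed in when it is done.

```bash
ls; mkdir -p pics; cat > h.py <<'E'
import numpy as np,cv2
from station import ctrl
from scipy.spatial.transform import Rotation as Ro
def snap(n,f,crop=None,s=1):
    p=ctrl.camera_params(n); im=ctrl.grab_frame(n)[:,:,::-1]; np.savez('pics/'+f+'.npz',im=im,**{k:np.array(v) for k,v in p.items()})
    if crop: a,b,c,d=crop; im=im[b:d,a:c]
    cv2.imwrite('pics/'+f+'.png',cv2.resize(im,None,fx=s,fy=s,interpolation=cv2.INTER_CUBIC)); return p
def proj(p,X):
    c=np.array(p['R'])@np.array(X,float)+np.array(p['t']).ravel(); return np.array([p['fx']*c[0]/c[2]+p['cx'],p['fy']*c[1]/c[2]+p['cy']]).ravel()
def back(p,u,v,z):
    R=np.array(p['R']);t=np.array(p['t']).ravel(); o=-R.T@t; d=R.T@np.array([(u-float(p['cx']))/float(p['fx']),(v-float(p['cy']))/float(p['fy']),1]); return o+d*(z-o[2])/d[2]
def load(f): return dict(np.load('pics/'+f+'.npz'))
E
python3 - <<'E'
from h import *
for n in ['scene','side','wrist']:
    p=snap(n,n+'0'); print(n,{k:np.round(v,3).tolist() for k,v in p.items()}, -np.array(p['R']).T@np.array(p['t']).ravel())
a=[load(n+'0')['im'] for n in ['scene','side']]
cv2.imwrite('pics/both.png',cv2.resize(np.vstack(a),(560,840))[:, :])
s=ctrl.get_state();print(s)
E
```

```text
pics
scene {'fx': 446.96, 'fy': 446.96, 'cx': 284.157, 'cy': 216.272, 'R': [[-0.644, 0.765, 0.013], [0.647, 0.553, -0.526], [-0.409, -0.33, -0.85]], 't': [0.327, -0.355, 1.76]} [1.16065399 0.52728316 1.30603888]
side {'fx': 495.466, 'fy': 495.466, 'cx': 270.198, 'cy': 214.52, 'R': [[0.95, -0.311, -0.014], [-0.171, -0.485, -0.857], [0.26, 0.817, -0.514]], 't': [-0.523, 0.197, 1.14]} [ 0.23401236 -0.99800264  0.748389  ]
wrist {'fx': 354.006, 'fy': 354.006, 'cx': 278.883, 'cy': 213.461, 'R': [[0.433, 0.901, -0.001], [0.861, -0.413, 0.298], [0.268, -0.13, -0.955]], 't': [-0.525, -0.04, 0.378]} [0.16000786 0.50620432 0.37239906]
{'clock': 0.15, 'joint_pos': array([ 1.05271265e+00,  5.26928982e-02,  1.40145716e+00, -1.50626184e-05,
        1.68862263e+00, -7.03003258e-02]), 'qvel': array([-5.22274250e-04, -3.03484583e-03, -3.21937877e-03, -1.37908448e-03,
        1.67638058e-03, -8.08607805e-05]), 'joint_torque': array([ 8.95901740e-04, -3.81948745e+01, -3.60426807e+01, -3.85337262e-05,
        4.58435141e-03, -5.26195356e-05]), 'tcp_pos': array([0.22715936, 0.47301444, 0.19248285]), 'tcp_rot': array([-6.97444532e-01, -3.06286018e+00,  1.78058691e-03]), 'contact_force': array([ 0.42548059, -0.69331789, -0.25981014]), 'torque': array([0.03068256, 0.03719158, 0.02116938]), 'finger_force': 0.0, 'grip_width': 0.08544488922360796}
```

View pics/scene0.png

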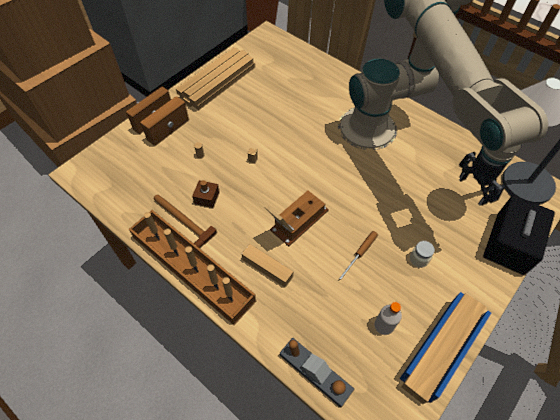

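View pics/side0.png

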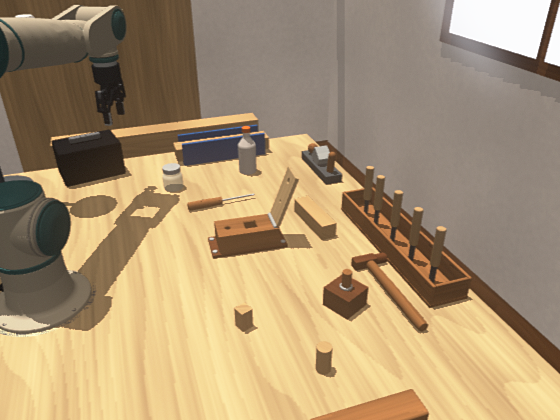

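The scene view shows the jig at (302,215), blank (252,156), dowel (199,150) and pin stand (205,192). In the side view the jig is at (247,232), blank (243,317), stand (346,293) and dowel (323,358). I'll enlarge both.

```bash
python3 - <<'E'
from h import *
a=load('scene0')['im'][140:250,180:340]; b=load('side0')['im'][160:340,190:370]
cv2.imwrite('pics/sc.png',cv2.resize(a,None,fx=5,fy=5,interpolation=cv2.INTER_CUBIC))
cv2.imwrite('pics/sd.png',cv2.resize(b,None,fx=3.3333,fy=3.3333,interpolation=cv2.INTER_CUBIC))
E
```

```text
(no output)
```

View pics/sc.png

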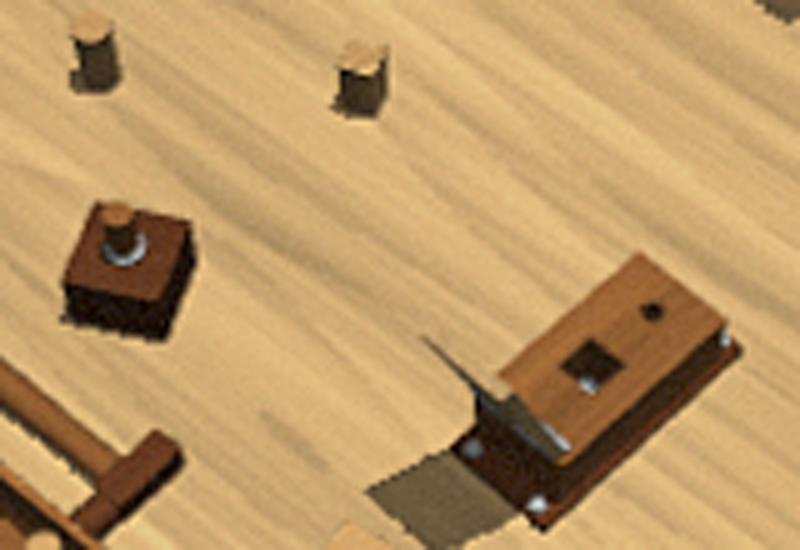

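View pics/sd.png

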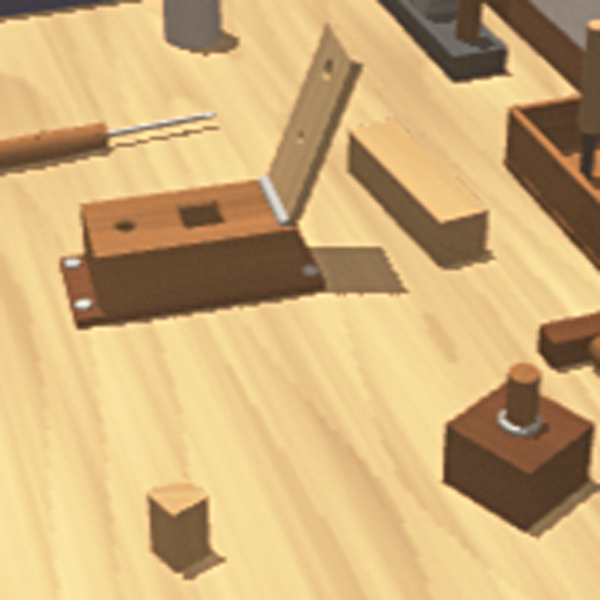

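Scene crop: well at (593,366), pin hole (653,311), blank top centre ≈(364,58), pin grip top (119,215), collar (124,247). Side crop: well (201,215), pin hole (125,226), blank top centre (179,498), grip top (524,373).

```bash
python3 - <<'E'
from h import *
A=load('scene0');B=load('side0')
def s(u,v,z): return back(A,180+(u-2)/5,140+(v-2)/5,z)[:2].round(4)
def d(u,v,z): return back(B,190+(u-1)/3.3333,160+(v-1)/3.3333,z)[:2].round(4)
print('well',s(593,366,.06),d(201,215,.06))
print('hole',s(653,311,.06),d(125,226,.06))
print('corners',[s(*c,.06) for c in [(640,254),(727,322),(565,465),(498,375)]])
print('cornersd',[d(*c,.06) for c in [(80,205),(91,258),(262,180),(297,230)]])
print('blank',s(364,58,.05),d(179,498,.05))
print('bl cs',[d(*c,.05) for c in [(148,497),(163,484),(208,489),(183,516)]])
print('bl cs',[s(*c,.05) for c in [(340,60),(356,41),(389,47),(372,76)]])
print('grip',s(119,215,.093),d(524,373,.093)); print('collar',s(124,247,.055),d(520,423,.055))
print('dowel',s(94,28,.06))
print('offcut',[d(*c,.045) for c in [(350,128),(393,117),(440,220),(488,210)]])
print('stand',[s(*c,.05) for c in [(98,203),(192,220),(155,300),(63,282)]])
E
```

```text
well [0.5205 0.07  ] [0.517  0.0662]
hole [0.4606 0.0731] [0.4567 0.0703]
corners [array([0.4298, 0.0375]), array([0.4354, 0.1162]), array([0.5904, 0.1037]), array([0.5665, 0.027 ])]
cornersd [array([0.4303, 0.1125]), array([0.4215, 0.035 ]), array([0.5787, 0.1012]), array([0.581 , 0.0205])]
blank [ 0.4185 -0.2265] [ 0.4156 -0.2337]
bl cs [array([ 0.3975, -0.2265]), array([ 0.4096, -0.2179]), array([ 0.4351, -0.2316]), array([ 0.4136, -0.2503])]
bl cs [array([ 0.4312, -0.2385]), array([ 0.4104, -0.2417]), array([ 0.399 , -0.2197]), array([ 0.4272, -0.2109])]
grip [ 0.6507 -0.2337] [ 0.6469 -0.2386]
collar [ 0.6515 -0.2356] [ 0.6451 -0.2421]
dowel [ 0.531  -0.3877]
offcut [array([0.6862, 0.1839]), array([0.7291, 0.1899]), array([0.7008, 0.019 ]), array([0.743 , 0.0201])]
stand [array([ 0.6349, -0.279 ]), array([ 0.6029, -0.2194]), array([ 0.6666, -0.1916]), array([ 0.6967, -0.2493])]
```

```bash
cat >> h.py <<'E'
def go(x,y,z,yaw=None):
    s=ctrl.get_state(); R=Ro.from_rotvec(s['tcp_rot']).as_matrix(); d=R.T@(np.array([x,y,z])-s['tcp_pos'])*100
    yy=np.degrees(np.arctan2(R[1,1],R[0,1])); print('t',round(s['clock'],2),'pos',s['tcp_pos'].round(4),'yawY',yy.round(2),'tilt',R[:,2].round(4),'F',s['contact_force'].round(1),'w',round(s['grip_width'],4),'ff',s['finger_force'])
    print('shift cm (tool axes now)',d.round(2), 'tool-z turn', None if yaw is None else round(-((yaw-yy+180)%360-180),2))
E
python3 - <<'E'
from h import *
go(.417,-.23,.2)
E
```

```text
t 0.15 pos [0.2272 0.473  0.1925] yawY 64.34 tilt [-6.e-04 -1.e-03 -1.e+00] F [ 0.4 -0.7 -0.3] w 0.0854 ff 0.0
shift cm (tool axes now) [-47.55 -55.15  -0.69] tool-z turn None
```

```bash
python3 -m creep '-2 -2.3 0 0 0 0;-3 -3.5 0 0 0 0;-3 -3.5 0 0 0 0;-3 -3.5 0 0 0 0;-3 -3.5 0 0 0 0;-3 -3.5 0 0 0 0;-3 -3.5 0 0 0 0;-3 -3.5 0 0 0 0' && python3 -m creep '-3 -3.5 0 0 0 0;-3 -3.5 0 0 0 0;-3 -3.5 0 0 0 0;-3 -3.5 0 0 0 0;-3 -3.5 0 0 0 0;-3 -3.5 0 0 0 0;-3 -3.5 0 0 0 0;-2 -2.3 0 0 0 0'
python3 - <<'E'
from h import *
go(.417,-.23,.2); snap('wrist','w1',None,1)
E
```

```text
clock: 0.95
tcp_pos: [0.3185, 0.1304, 0.193]
tcp_rot: [0.697, 3.063, 0.0]
contact_force: [1.4, 0.7, 0.1]
grip_width: 0.0858
finger_force: 0.0
clock: 1.75
tcp_pos: [0.4097, -0.2117, 0.1925]
tcp_rot: [-0.701, -3.062, -0.0]
contact_force: [0.4, -0.2, 0.7]
grip_width: 0.0852
finger_force: 0.0
t 1.75 pos [ 0.4097 -0.2117  0.1925] yawY 64.22 tilt [-8.e-04  3.e-04 -1.e+00] F [ 0.4 -0.2  0.7] w 0.0852 ff 0.0
shift cm (tool axes now) [-1.45 -1.33 -0.75] tool-z turn None
```

View pics/w1.png

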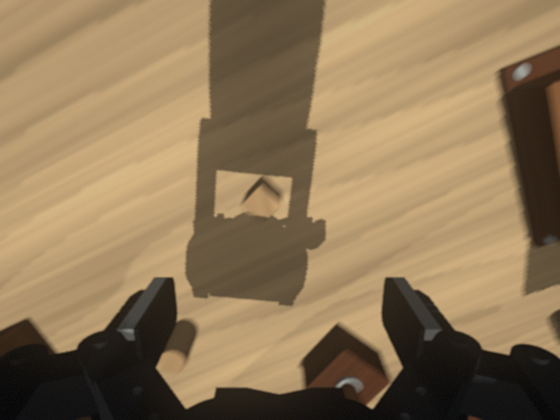

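The blank is at about (262,197) in the wrist view, in the gripper's shadow. I'll enlarge it with brightening.

```bash
python3 - <<'E'
from h import *
A=load('w1'); c=A['im'][165:230,225:305]; c=np.clip(c.astype(float)**0.7*6,0,255).astype(np.uint8)
cv2.imwrite('pics/w1c.png',cv2.resize(c,None,fx=8,fy=8,interpolation=cv2.INTER_CUBIC))
for X in [(.417,-.23,.05),(.417,-.23,0)]: print(proj(A,X))
E
```

```text
[264.16484474 202.10386924]
[266.00810717 189.74977351]
```

View pics/w1c.png

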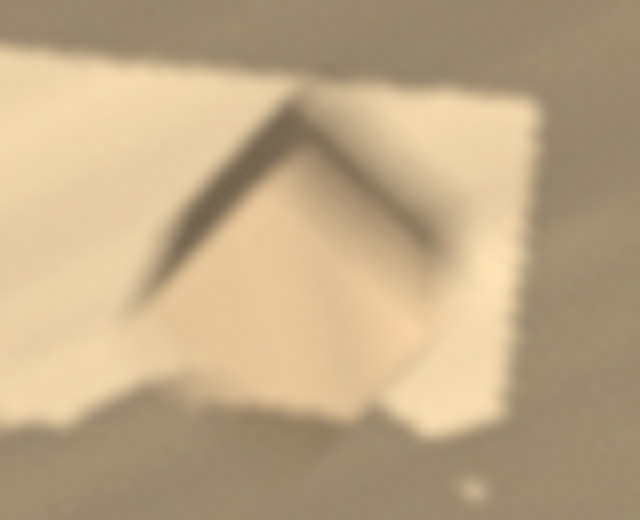

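Blank top corners in the crop: apex (305,142), left (130,318), right (432,330).

```bash
python3 - <<'E'
from h import *
A=load('w1')
P=[back(A,225+(u-3.5)/8,165+(v-3.5)/8,.05)[:2] for u,v in [(305,142),(130,318),(432,330)]]
for p in P: print(p.round(4))
a,l,r=P
for d in (l-a,r-a,l-r): print(np.linalg.norm(d).round(4),np.degrees(np.arctan2(d[1],d[0])).round(1)%90)
print('c',(l+r)/2)
go(*((l+r)/2),.1)
E
```

```text
[ 0.3993 -0.2227]
[ 0.4093 -0.2509]
[ 0.4262 -0.2193]
0.0299 19.5
0.0271 7.2
0.0358 61.900000000000006
c [ 0.41776351 -0.23510623]
t 1.8 pos [ 0.4101 -0.2143  0.192 ] yawY 64.12 tilt [-0.0013 -0.001  -1.    ] F [-1.9 -0.6  0.2] w 0.0854 ff 0.0
shift cm (tool axes now) [-1.61 -1.53  9.2 ] tool-z turn None
```

```bash
python3 -m creep '-0.8 -0.7 2 0 0 0;-0.7 -0.7 2 0 0 0;0 0 2 0 0 8.2;0 0 2 0 0 8.2;0 0 0 0 0 8.2;0 0 0 0 0 8.2;0 0 0 0 0 8.2;0 0 0 0 0 8.2' 
python3 - <<'E'
from h import *
go(.4165,-.2345,.028,15); p=snap('wrist','w2'); c=load('w2')['im'][150:300,180:380]; print(proj(p,(.4165,-.2345,.05)))
cv2.imwrite('pics/w2c.png',cv2.resize(c,None,fx=4,fy=4,interpolation=cv2.INTER_CUBIC))
E
```

```text
clock: 2.6
tcp_pos: [0.4172, -0.228, 0.1128]
tcp_rot: [-1.916, -2.489, -0.0]
contact_force: [0.4, -0.2, -0.0]
grip_width: 0.0854
finger_force: 0.0
t 2.6 pos [ 0.4172 -0.228   0.1128] yawY 14.81 tilt [-5.e-04  4.e-04 -1.e+00] F [ 0.4 -0.2 -0. ] w 0.0854 ff 0.0
shift cm (tool axes now) [-0.62 -0.23  8.48] tool-z turn -0.19
[273.778329   221.64573815]
```

View pics/w2c.png

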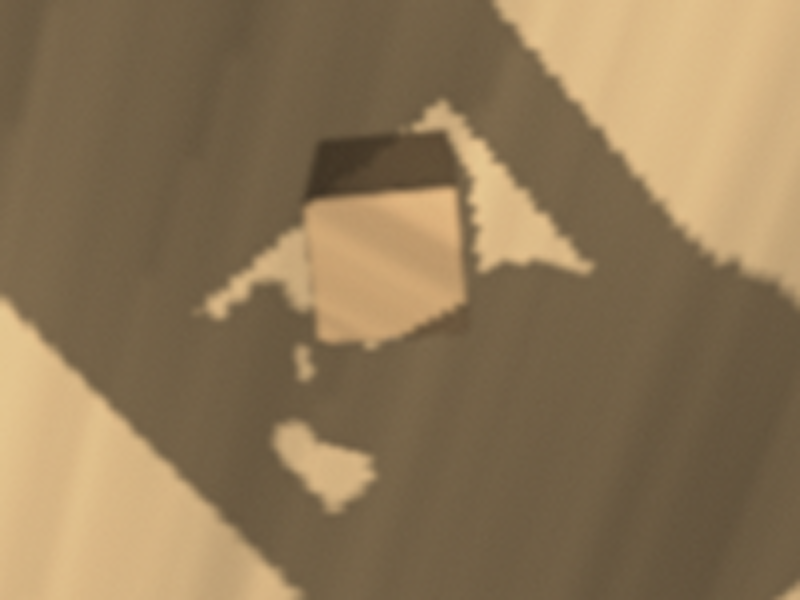

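Blank top corners in crop: (304,203), (456,186), (468,330), (318,344).

```bash
python3 - <<'E'
from h import *
A=load('w2')
P=np.array([back(A,180+(u-1.5)/4,150+(v-1.5)/4,.05)[:2] for u,v in [(304,203),(456,186),(468,330),(318,344)]])
e=np.roll(P,-1,0)-P; print(np.linalg.norm(e,axis=1).round(4),(np.degrees(np.arctan2(e[:,1],e[:,0]))%90).round(1)); c=P.mean(0);print(c)
go(*c,.028,19.5)
E
```

```text
[0.0271 0.0273 0.0276 0.0268] [21.4 20.1 20.5 19.2]
[ 0.41720254 -0.2301463 ]
t 2.65 pos [ 0.4172 -0.228   0.1128] yawY 14.41 tilt [-5.e-04  5.e-04 -1.e+00] F [-0.4  0.4 -0.1] w 0.0855 ff 0.0
shift cm (tool axes now) [-0.22 -0.05  8.48] tool-z turn -5.09
```

```bash
python3 -m creep '-0.2 0 0.4 0 0 -5.8;0 0 1.5 0 0 0;0 0 1.5 0 0 0;0 0 1.5 0 0 0;0 0 1.5 0 0 0;0 0 1 0 0 0;0 0 0.7 0 0 0;0 0 0.4 0 0 0' && python3 -m creep '0 0 0 0 0 0;0 0 0 0 0 0;0 0 0 0 0 0;0 0 0 0 0 0;0 0 0 0 0 0;0 0 0 0 0 0;0 0 0 0 0 0;0 0 0 0 0 0' 220 40
python3 -c "
from h import *
go(.519,.068,.13,86.5)"
```

```text
clock: 3.45
tcp_pos: [0.4178, -0.23, 0.0276]
tcp_rot: [-1.779, -2.589, -0.0]
contact_force: [-0.4, -0.4, 1.0]
grip_width: 0.0855
finger_force: 0.0
clock: 4.25
tcp_pos: [0.4179, -0.2301, 0.0281]
tcp_rot: [-1.781, -2.588, -0.0]
contact_force: [-1.1, -0.6, -0.6]
grip_width: 0.0119
finger_force: 0.0
t 4.25 pos [ 0.4179 -0.2301  0.0281] yawY 20.94 tilt [ 1.e-04  1.e-04 -1.e+00] F [-1.1 -0.6 -0.6] w 0.0119 ff 0.0
shift cm (tool axes now) [ 24.23  20.1  -10.19] tool-z turn -65.56
```

The fingers closed past 28 mm with no force, so I missed. I'll check with one composite picture.

```bash
python3 - <<'E'
from h import *
snap('wrist','w3');snap('side','s3');snap('scene','c3')
a=cv2.resize(load('w3')['im'],(400,300)); 
b=cv2.resize(load('s3')['im'][230:380,150:350],(400,300),interpolation=cv2.INTER_CUBIC)
c=cv2.resize(load('c3')['im'][100:220,170:330],(400,300),interpolation=cv2.INTER_CUBIC)
d=cv2.resize(load('w3')['im'][200:400,140:407],(400,300),interpolation=cv2.INTER_CUBIC)
cv2.imwrite('pics/m3.png',np.vstack([np.hstack([a,b]),np.hstack([c,d])]))
E
```

```text
(no output)
```

View pics/m3.png

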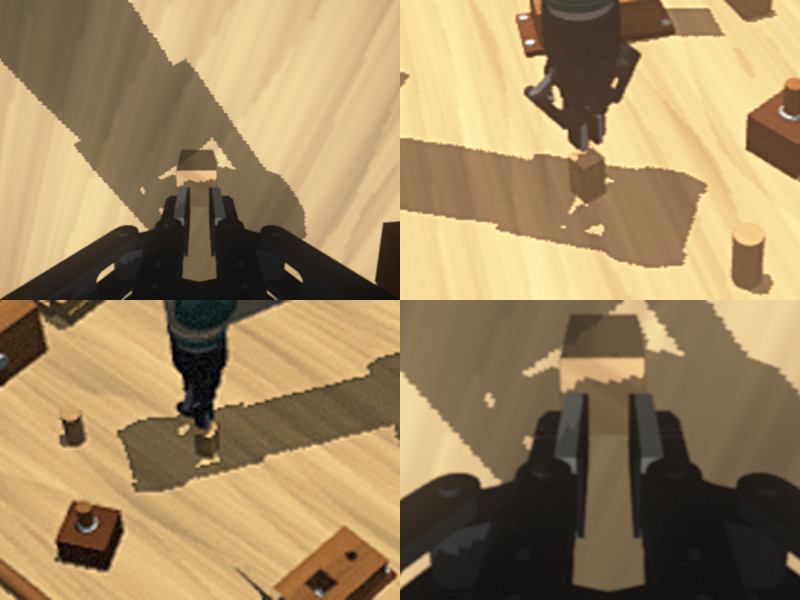

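```bash
python3 - <<'E'
from h import *
A=load('w3')
print('blank',proj(A,(.4172,-.2301,.05)),'tcp',proj(A,(.4179,-.2301,.0281)),'cam',-A['R'].T@A['t'])
A2=load('w2');print('tcp in w2',proj(A2,(.4172,-.228,.1128)),'cam',-A2['R'].T@A2['t'])
for n in ('s3','c3'):
  B=load(n); print(n,'tcp',proj(B,(.4179,-.2301,.0281)),'blank',proj(B,(.4172,-.2301,.05)))
from h import ctrl
for k in range(2): print({a:np.round(b,3).tolist() for a,b in ctrl.get_state().items()})
E
```

```text
blank [274.70262678 264.33163965] tcp [276.37132595 247.38144375] cam [ 0.39220409 -0.15877178  0.20812209]
tcp in w2 [276.27274432 247.70144731] cam [ 0.39939649 -0.15419849  0.29282986]
s3 tcp [244.40800951 315.63791113] blank [243.66167897 307.82015239]
c3 tcp [252.07542359 154.48891318] blank [251.91354145 150.49416369]
{'clock': 4.4, 'joint_pos': [-0.581, 0.042, 1.75, 0.0, 1.35, -0.946], 'qvel': [0.0, -0.0, -0.001, -0.0, 0.0, -0.001], 'joint_torque': [-0.001, -34.569, -32.862, 0.0, 0.001, -0.0], 'tcp_pos': [0.418, -0.23, 0.028], 'tcp_rot': [-1.781, -2.588, -0.0], 'contact_force': [0.646, 0.664, -0.267], 'torque': [-0.024, -0.033, 0.023], 'finger_force': 0.0, 'grip_width': 0.012}
{'clock': 4.4, 'joint_pos': [-0.581, 0.042, 1.75, 0.0, 1.35, -0.946], 'qvel': [0.0, -0.0, -0.001, -0.0, 0.0, -0.001], 'joint_torque': [-0.001, -34.569, -32.862, 0.0, 0.001, -0.0], 'tcp_pos': [0.418, -0.23, 0.028], 'tcp_rot': [-1.781, -2.588, -0.0], 'contact_force': [0.646, 0.664, -0.267], 'torque': [-0.024, -0.033, 0.023], 'finger_force': 0.0, 'grip_width': 0.012}
```

The blank still stands where measured, but all three views put the fingertips about 22–28 mm above the reported TCP (side view tip (242,302) against predicted (244,316)), so they closed just over the blank's top. I'll open, go 22 mm lower (still clear of the bench by the stated geometry) and grip again.

```bash
python3 -m creep '0 0 0 0 0 0;0 0 0 0 0 0;0 0 0 0 0 0;0 0 0 0 0 0;0 0 0 0 0 0;0 0 0 0 0 0;0 0 0 0 0 0;0 0 0 0 0 0' 0 && python3 -m creep '0 0 0.4 0 0 0;0 0 0.4 0 0 0;0 0 0.4 0 0 0;0 0 0.3 0 0 0;0 0 0.3 0 0 0;0 0 0.2 0 0 0;0 0 0.2 0 0 0;0 0 0 0 0 0'
python3 -m creep '0 0 0 0 0 0;0 0 0 0 0 0;0 0 0 0 0 0;0 0 0 0 0 0;0 0 0 0 0 0;0 0 0 0 0 0;0 0 0 0 0 0;0 0 0 0 0 0' 225 40
```

```text
clock: 5.2
tcp_pos: [0.4179, -0.2301, 0.0281]
tcp_rot: [-1.781, -2.588, -0.0]
contact_force: [-0.7, 0.4, 0.1]
grip_width: 0.0853
finger_force: 0.0
clock: 6.0
tcp_pos: [0.4177, -0.23, 0.0058]
tcp_rot: [-1.78, -2.588, -0.0]
contact_force: [0.4, 0.7, 0.5]
grip_width: 0.0854
finger_force: 0.0
clock: 6.8
tcp_pos: [0.418, -0.2302, 0.0064]
tcp_rot: [1.781, 2.588, 0.0]
contact_force: [-1.4, 0.2, 3.9]
grip_width: 0.0261
finger_force: 40.1
```

Gripped at 40 N. Lift and turn.

```bash
python3 -m creep '0 0 -1 0 0 0;0 0 -2 0 0 0;0 0 -2 0 0 0;0 0 -2 0 0 0;0 0 -2 0 0 0;0 0 -2 0 0 0;0 0 -2 0 0 0;0 0 -1 0 0 0' && python3 -m creep '0 0 0 0 0 -8.2;0 0 0 0 0 -8.2;0 0 0 0 0 -8.2;0 0 0 0 0 -8.2;0 0 0 0 0 -8.2;0 0 0 0 0 -8.2;0 0 0 0 0 -8.2;0 0 0 0 0 -8.2'
python3 -c "
from h import *
go(.519,.068,.12,86.5)"
```

```text
clock: 7.6
tcp_pos: [0.4184, -0.2304, 0.1483]
tcp_rot: [1.779, 2.586, 0.0]
contact_force: [-0.2, 0.3, -0.7]
grip_width: 0.0261
finger_force: 39.6
clock: 8.4
tcp_pos: [0.4176, -0.2299, 0.1456]
tcp_rot: [-0.085, -3.14, -0.001]
contact_force: [0.2, 0.5, -0.8]
grip_width: 0.0264
finger_force: 39.6
t 8.4 pos [ 0.4176 -0.2299  0.1456] yawY 86.89 tilt [-7.e-04  7.e-04 -1.e+00] F [ 0.2  0.5 -0.8] w 0.0264 ff 39.608191810548306
shift cm (tool axes now) [-8.51 30.29  2.58] tool-z turn 0.39
```

```bash
python3 -m creep '-0.9 3 0 0 0 0;-1 3 0 0 0 0;-1 3 0 0 0 0;-1 3 0 0 0 0;-1 3 0 0 0 0;-1 3 0 0 0 0;-1 3 0 0 0 0;-0.6 1.5 0 0 0 0' && python3 -m creep '0 0 0 0 0 0;0 0 0 0 0 0;0 0 0 0 0 0;0 0 0 0 0 0;0 0 0 0 0 0;0 0 0 0 0 0;0 0 0 0 0 0;0 0 0 0 0 0'
python3 - <<'E'
from h import *
go(.519,.068,.12,86.5)
p=snap('wrist','w4');snap('side','s4');snap('scene','c4')
print('pred well',proj(p,(.519,.068,.06)),'hole',proj(p,(.459,.0715,.06)),'tcp',proj(p,ctrl.get_state()['tcp_pos']),proj(p,ctrl.get_state()['tcp_pos']+[0,0,.044]))
E
```

```text
clock: 9.2
tcp_pos: [0.5065, -0.0078, 0.1456]
tcp_rot: [-0.092, -3.139, -0.001]
contact_force: [0.3, 0.5, -0.6]
grip_width: 0.0266
finger_force: 39.7
clock: 10.0
tcp_pos: [0.5063, -0.0101, 0.1461]
tcp_rot: [0.095, 3.14, 0.0]
contact_force: [0.1, -0.2, -0.6]
grip_width: 0.0262
finger_force: 39.6
t 10.0 pos [ 0.5063 -0.0101  0.1461] yawY 86.54 tilt [ 1.e-04  1.e-04 -1.e+00] F [ 0.1 -0.2 -0.6] w 0.0262 ff 39.64902404230088
shift cm (tool axes now) [-0.8   7.87  2.61] tool-z turn 0.04
pred well [378.71579978 212.97830768] hole [385.40388284 135.08881566] tcp [278.90480484 245.7455554 ] [278.96310773 285.19192963]
```

```bash
python3 - <<'E'
from h import *
c=load('w4')['im'][110:320,200:480]
cv2.imwrite('pics/w4c.png',cv2.resize(c,(800,600),interpolation=cv2.INTER_CUBIC))
E
```

```text
(no output)
```

View pics/w4c.png

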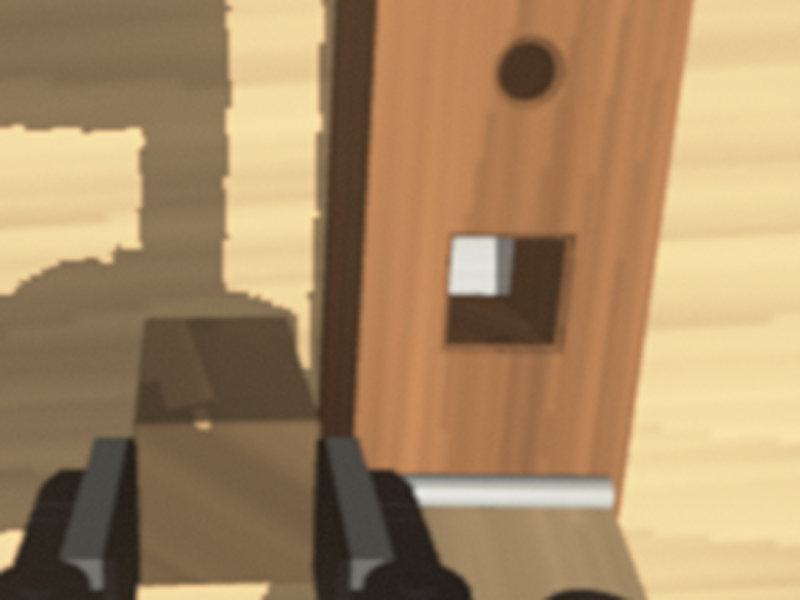

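Crop readings: well corners (450,235), (573,236), (563,348), (446,346); pin hole (528,69); hinge edge y≈477. The blank's front face has top corners (135,425), (318,420) and bottom corners (147,318), (290,316); its rear top edge is (138,583)–(316,580).

```bash
python3 - <<'E'
from h import *
from scipy.optimize import least_squares
A=load('w4'); px=lambda u,v:(200+(u-.93)/2.857,110+(v-.93)/2.857)
W=np.array([back(A,*px(*c),.06)[:2] for c in [(450,235),(573,236),(563,348),(446,346)]])
e=np.roll(W,-1,0)-W;print('well',W.mean(0).round(4),np.linalg.norm(e,axis=1).round(4),((np.degrees(np.arctan2(e[:,1],e[:,0]))+45)%90-45).round(1))
h=back(A,*px(528,69),.06)[:2]; print('hole',h,h-W.mean(0),np.degrees(np.arctan2(*(h-W.mean(0))[::-1])))
L=[back(A,*px(*c),.06)[:2] for c in [(378,0),(356,440),(690,0),(625,470)]]
for a,b in (L[:2],L[2:]): print('edge',a.round(4),b.round(4),np.degrees(np.arctan2(*(a-b)[::-1])))
im=[px(*c) for c in [(135,425),(318,420),(147,318),(290,316),(138,583),(316,580)]]
# body axes: toolx=(-1,0), tooly=(0,1) at yawY=90
t=np.array([.5063,-.0101,.1461]); y0=86.5
loc=np.array([[14,-14,50],[14,14,50],[14,-14,0],[14,14,0],[-14,-14,50],[-14,14,50]])/1000
def P(q,n):
    R=Ro.from_euler('z',y0-90+q[3]*100,degrees=True); 
    if n==6: R=R*Ro.from_euler('xy',q[4:6]*100,degrees=True)
    l=loc.copy(); l=np.c_[-l[:,0],l[:,1],l[:,2]]
    return [proj(A,x+q[:3]+t) for x in R.apply(l)]
for n in (4,6):
    r=least_squares(lambda q:(np.array(P(q,n))-im).ravel(),np.r_[0,0,-.01,np.zeros(n-3)]); print(n,(r.x*np.r_[1,1,1,[100]*(n-3)]).round(4),'res',r.fun.round(1))
E
```

```text
well [0.5181 0.067 ] [0.0333 0.0323 0.0328 0.032 ] [-3.9 -2.6 -4.5 -1.7]
hole [0.45804477 0.07079721] [-0.06004809  0.00379734] 176.38152709748263
edge [0.4386 0.0325] [0.5602 0.0242] 176.1180021592873
edge [0.4434 0.1112] [0.5745 0.1023] 176.11921577606643
4 [ 3.1000e-03 -4.0000e-04 -1.0800e-02  1.3516e+00] res [-1.6 -0.5 -1.  -0.1  2.1  0.2  1.3 -0.2  0.5  0.4 -0.5  0.2]
6 [ 2.9000e-03 -1.6000e-03 -1.0800e-02  3.2770e-01 -1.7684e+00  1.4250e-01] res [-0.3 -0.5  0.2  0.1  0.4 -0.1 -0.4 -0.1  0.6  0.4 -0.5  0.1]
```

```bash
python3 -c "
from h import *
go(.515,.068,.078,86.2)"
```

```text
t 10.15 pos [ 0.5063 -0.01    0.1461] yawY 86.55 tilt [ 1.e-04  1.e-04 -1.e+00] F [-0.7 -0.5 -0.8] w 0.0263 ff 39.64961816556752
shift cm (tool axes now) [-0.4   7.84  6.81] tool-z turn 0.35
```

```bash
python3 -m creep '-0.4 2 0 0 0 0.35;0 2 0 0 0 0;0 2 1 0 0 0;0 1.4 1.5 0 0 0;0 0.44 1.5 0 0 0;0 0 1.5 0 0 0;0 0 0.9 0 0 0;0 0 0.4 0 0 0' && python3 -m creep '0 0 0 0 0 0;0 0 0 0 0 0;0 0 0 0 0 0;0 0 0 0 0 0;0 0 0.1 0 0 0;0 0 0.1 0 0 0;0 0 0.1 0 0 0;0 0 0 0 0 0' 
python3 - <<'E'
from h import *
go(.515,.068,.07,86.2)
snap('wrist','w5');snap('side','s5');snap('scene','c5')
E
```

```text
clock: 10.95
tcp_pos: [0.5146, 0.0675, 0.0763]
tcp_rot: [-0.105, -3.137, 0.0]
contact_force: [-0.4, 0.1, 0.1]
grip_width: 0.0264
finger_force: 39.6
clock: 11.75
tcp_pos: [0.5152, 0.068, 0.0749]
tcp_rot: [-0.104, -3.14, -0.0]
contact_force: [-0.9, 0.1, -0.7]
grip_width: 0.0269
finger_force: 39.6
t 11.75 pos [0.5152 0.068  0.0749] yawY 86.19 tilt [-3.e-04  1.e-04 -1.e+00] F [-0.9  0.1 -0.7] w 0.0269 ff 39.64956249576062
shift cm (tool axes now) [0.02 0.   0.49] tool-z turn -0.01
```

```bash
python3 -m creep '0 0 0.1 0 0 0;0 0 0.1 0 0 0;0 0 0.1 0 0 0;0 0 0.1 0 0 0;0 0 0.1 0 0 0;0 0 0.1 0 0 0;0 0 0.1 0 0 0;0 0 0.1 0 0 0'
```

```text
clock: 12.7
tcp_pos: [0.5154, 0.068, 0.067]
tcp_rot: [0.104, 3.14, 0.0]
contact_force: [0.1, 1.5, -1.5]
grip_width: 0.0266
finger_force: 39.6
```

```bash
python3 -m creep '0 0 0.1 0 0 0;0 0 0.1 0 0 0;0 0 0.1 0 0 0;0 0 0.1 0 0 0;0 0 0.05 0 0 0;0 0 0.05 0 0 0;0 0 0.05 0 0 0;0 0 0 0 0 0'
```

```text
clock: 13.5
tcp_pos: [0.5156, 0.068, 0.0617]
tcp_rot: [0.104, 3.139, 0.0]
contact_force: [2.6, -0.7, 1.8]
grip_width: 0.0266
finger_force: 39.8
```

```bash
python3 -m creep '-0.05 0 0.1 0 0 0;0 0 0.1 0 0 0;0 0 0.15 0 0 0;0 0 0.15 0 0 0;0 0 0.15 0 0 0;0 0 0.15 0 0 0;0 0 0.1 0 0 0;0 0 0 0 0 0'
```

```text
clock: 14.3
tcp_pos: [0.5158, 0.0679, 0.0524]
tcp_rot: [-0.104, -3.14, -0.0]
contact_force: [3.1, -0.4, -0.3]
grip_width: 0.0262
finger_force: 39.7
```

Going in freely.

```bash
python3 -m creep '-0.05 0 0.1 0 0 0;0 0 0.15 0 0 0;0 0 0.15 0 0 0;0 0 0.15 0 0 0;0 0 0.1 0 0 0;0 0 0.1 0 0 0;0 0 0.1 0 0 0;0 0 0 0 0 0'
```

```text
clock: 15.1
tcp_pos: [0.5162, 0.0679, 0.0438]
tcp_rot: [-0.104, -3.139, -0.0]
contact_force: [0.5, 0.0, -1.0]
grip_width: 0.0264
finger_force: 39.6
```

```bash
python3 -m creep '0 0 0 0 0 0;0 0 0 0 0 0;0 0 0 0 0 0;0 0 0 0 0 0;0 0 -0.5 0 0 0;0 0 -1 0 0 0;0 0 -1.5 0 0 0;-0.25 0 -1.5 0 0 0' 110 && python3 -m creep '0 0 0 0 0 0;0 0 0 0 0 0;0 0 0 0 0 0;0 0 0 0 0 0;0 0 0 0 0 0;0 0 0 0 0 0;0 0 0 0 0 0;0 0 0 0 0 0' 255
python3 - <<'E'
from h import *
go(.519,.068,.05,86.2)
snap('wrist','w6')
E
```

```text
clock: 15.9
tcp_pos: [0.5189, 0.0678, 0.0905]
tcp_rot: [0.104, 3.139, 0.0]
contact_force: [0.3, 0.7, -0.2]
grip_width: 0.0482
finger_force: 0.0
clock: 16.7
tcp_pos: [0.5189, 0.0677, 0.0891]
tcp_rot: [-0.104, -3.14, -0.0]
contact_force: [0.4, -0.3, 0.1]
grip_width: 0.0003
finger_force: 0.0
t 16.7 pos [0.5189 0.0677 0.0891] yawY 86.19 tilt [-0.e+00  1.e-04 -1.e+00] F [ 0.4 -0.3  0.1] w 0.0003 ff 0.0
shift cm (tool axes now) [-0.01  0.03  3.91] tool-z turn -0.01
```

```bash
python3 -m creep '0 0 0.5 0 0 0;0 0 0.5 0 0 0;0 0 0.4 0 0 0;0 0 0.2 0 0 0;0 0 0.1 0 0 0;0 0 0.1 0 0 0;0 0 0.1 0 0 0;0 0 0.1 0 0 0' && python3 -m creep '0 0 0.1 0 0 0;0 0 0.1 0 0 0;0 0 0.1 0 0 0;0 0 0.1 0 0 0;0 0 0 0 0 0;0 0 0 0 0 0;0 0 0 0 0 0;0 0 0 0 0 0'
```

```text
clock: 17.55
tcp_pos: [0.5189, 0.0678, 0.0692]
tcp_rot: [0.104, 3.14, 0.0]
contact_force: [-0.1, -0.4, 0.3]
grip_width: -0.0001
finger_force: 0.0
clock: 18.35
tcp_pos: [0.5189, 0.0677, 0.0652]
tcp_rot: [0.104, 3.14, 0.0]
contact_force: [-0.8, -0.9, 0.6]
grip_width: 0.0003
finger_force: 0.0
```

```bash
python3 -m creep '0 0 0.1 0 0 0;0 0 0.1 0 0 0;0 0 0.1 0 0 0;0 0 0.1 0 0 0;0 0 0.1 0 0 0;0 0 0.1 0 0 0;0 0 0.1 0 0 0;0 0 0 0 0 0'
```

```text
clock: 19.15
tcp_pos: [0.5187, 0.0677, 0.0579]
tcp_rot: [-0.104, -3.14, -0.0]
contact_force: [0.1, -0.3, -0.5]
grip_width: 0.0002
finger_force: 0.0
```

```bash
python3 -m creep '0 0 0.1 0 0 0;0 0 0.1 0 0 0;0 0 0.1 0 0 0;0 0 0.1 0 0 0;0 0 0.1 0 0 0;0 0 0.1 0 0 0;0 0 0.1 0 0 0;0 0 0 0 0 0'
```

```text
clock: 19.95
tcp_pos: [0.5188, 0.0677, 0.0509]
tcp_rot: [-0.104, -3.14, -0.0]
contact_force: [0.7, 0.6, -1.0]
grip_width: -0.0001
finger_force: 0.0
```

```bash
python3 -m creep '0 0 0.1 0 0 0;0 0 0.1 0 0 0;0 0 0.1 0 0 0;0 0 0.1 0 0 0;0 0 0 0 0 0;0 0 0 0 0 0;0 0 0 0 0 0;0 0 0 0 0 0'
```

```text
clock: 20.75
tcp_pos: [0.5189, 0.0678, 0.0472]
tcp_rot: [0.104, 3.14, 0.0]
contact_force: [0.6, -0.3, -0.1]
grip_width: 0.0003
finger_force: 0.0
```

```bash
python3 -m creep '0 0 0.1 0 0 0;0 0 0.1 0 0 0;0 0 0.1 0 0 0;0 0 0 0 0 0;0 0 0 0 0 0;0 0 0 0 0 0;0 0 0 0 0 0;0 0 0 0 0 0'
```

```text
clock: 21.55
tcp_pos: [0.5189, 0.0678, 0.0441]
tcp_rot: [0.104, 3.14, 0.0]
contact_force: [-0.9, -0.4, -0.8]
grip_width: 0.0004
finger_force: 0.0
```

```bash
python3 -m creep '0 0 0.1 0 0 0;0 0 0.1 0 0 0;0 0 0.1 0 0 0;0 0 0.1 0 0 0;0 0 0 0 0 0;0 0 0 0 0 0;0 0 0 0 0 0;0 0 0 0 0 0'
```

```text
clock: 22.35
tcp_pos: [0.5189, 0.0678, 0.0401]
tcp_rot: [0.104, 3.14, 0.0]
contact_force: [-0.2, 0.6, 0.8]
grip_width: -0.0001
finger_force: 0.0
```

```bash
python3 -m creep '0 0 0.1 0 0 0;0 0 0.1 0 0 0;0 0 0.1 0 0 0;0 0 0.1 0 0 0;0 0 0 0 0 0;0 0 0 0 0 0;0 0 0 0 0 0;0 0 0 0 0 0'
```

```text
clock: 23.15
tcp_pos: [0.5189, 0.0677, 0.0361]
tcp_rot: [0.104, 3.14, 0.0]
contact_force: [0.5, -0.3, 0.7]
grip_width: 0.0001
finger_force: 0.0
```

```bash
python3 -m creep '0 0 0.1 0 0 0;0 0 0.1 0 0 0;0 0 0.1 0 0 0;0 0 0.1 0 0 0;0 0 0.1 0 0 0;0 0 0 0 0 0;0 0 0 0 0 0;0 0 0 0 0 0'
python3 - <<'E'
from h import *
go(.519,.068,.05)
snap('side','s7');snap('scene','c7')
for n in ('s7','c7'):
    A=load(n); print(n,proj(A,(.5188,.0677,.064)),proj(A,ctrl.get_state()['tcp_pos']))
E
```

```text
clock: 23.95
tcp_pos: [0.5189, 0.0677, 0.0312]
tcp_rot: [0.104, 3.14, 0.0]
contact_force: [0.3, -0.7, -0.6]
grip_width: 0.0002
finger_force: 0.0
t 23.95 pos [0.5189 0.0677 0.0312] yawY 86.19 tilt [ 2.e-04  1.e-04 -1.e+00] F [ 0.3 -0.7 -0.6] w 0.0002 ff 0.0
shift cm (tool axes now) [-0.01  0.03 -1.88] tool-z turn None
s7 [250.44346288 222.49040612] [250.90331204 232.99137938]
c7 [298.01971081 211.43532529] [297.6234966  216.70261077]
```

```bash
python3 - <<'E'
from h import *
np.set_printoptions(linewidth=250)
S0=load('side0')['im'].astype(int);S=load('s7')['im'].astype(int)
print('gray s7 / s0 rows 205-240, cols 236..264')
for r in range(206,240,1): print(r,S[r,236:266,:].mean(1).astype(int), '|',S0[r,240:262].mean(1).astype(int))
E
```

```text
gray s7 / s0 rows 205-240, cols 236..264
206 [210 209 208 208 204 202 199 191 145  62  46  54  54  55  53  53  57  57  57  52  47  63 149 214 213 204 199 200 202 203] | [202 198 195 193 200 205 206 205 204 202 202 203 205 207 205 203 202 203 205 207 205 200]
207 [211 210 208 207 205 203 202 202 187 115  54  50  53  53  53  55  53  55  54  51  46  69 154 214 211 207 201 198 202 205] | [203 201 196 193 196 202 206 205 204 202 200 203 206 207 205 204 203 204 205 205 206 204]
208 [209 210 209 207 205 205 202 202 194 146  62  49  52  53  52  54  56  56  55  49  50 111 190 213 210 208 204 200 199 203] | [204 200 197 196 192 197 205 206 205 202 200 201 204 205 207 206 205 203 203 204 206 206]
209 [209 212 209 209 208 205 203 201 194 151  64  50  53  54  55  55  55  52  49  46  63 146 213 210 208 210 208 203 199 201] | [205 202 199 195 192 194 201 206 206 204 201 201 202 206 208 207 205 205 204 205 205 207]
210 [205 209 211 209 207 206 204 204 196 155  69  54  51  53  55  53  51  51  68  95 111 166 210 208 209 210 210 206 202 200] | [206 203 202 197 194 193 197 202 206 205 203 201 202 204 20
[... 5340 characters left out ...]
69 68 70 72 70 70 73 73 73 72 71 71]
236 [67 66 67 67 65 68 67 67 68 68 67 68 68 70 68 68 69 68 68 67 68 67 68 70 68 67 67 66 68 68] | [71 68 70 72 72 70 71 71 70 73 73 71 70 72 72 72 72 71 71 70 72 71]
237 [70 69 70 67 70 70 69 70 67 69 69 69 69 69 69 68 66 69 70 69 70 70 69 68 69 68 70 69 69 72] | [73 71 71 71 73 71 73 71 74 70 71 72 71 74 70 73 73 72 73 72 73 70]
238 [70 70 70 68 70 69 69 68 68 69 69 67 69 69 66 68 70 70 69 68 68 69 69 69 71 71 71 72 72 69] | [72 72 71 71 73 72 73 72 74 72 71 72 72 71 73 73 71 72 70 73 74 76]
239 [68 70 67 67 72 69 68 69 69 71 68 67 70 70 68 69 70 70 68 69 71 70 70 72 70 70 72 71 69 72] | [73 72 71 71 71 70 70 72 73 72 74 71 73 73 73 73 74 75 73 72 74 72]
```

Numerically, the side view shows the blank's top (grey ~100) at rows 221–226 exactly where a seated blank should be, with the shut fingertip just above it. So the true tip sits ~33–36 mm behind the reported TCP. Touch it to calibrate.

```bash
python3 - <<'E'
from h import *
A=load('s7')
c,s=np.cos(np.radians(-3.8)),np.sin(np.radians(-3.8))
for z in (.064,.068,.072): print(z,[proj(A,(.5185+.014*(a*c-b*s),.0675+.014*(a*s+b*c),z)).round(1).tolist() for a,b in ((-1,-1),(1,-1),(1,1),(-1,1))])
E
python3 -m creep '0 0 0.1 0 0 0;0 0 0.1 0 0 0;0 0 0.1 0 0 0;0 0 0.05 0 0 0;0 0 0 0 0 0;0 0 0 0 0 0;0 0 0 0 0 0;0 0 0 0 0 0'
```

```text
0.064 [[246.2, 226.1], [256.8, 224.5], [254.4, 219.1], [244.0, 220.6]]
0.068 [[246.2, 224.8], [256.7, 223.2], [254.3, 217.8], [244.0, 219.3]]
0.072 [[246.1, 223.4], [256.7, 221.9], [254.3, 216.5], [243.9, 218.0]]
clock: 24.85
tcp_pos: [0.5189, 0.0677, 0.0277]
tcp_rot: [0.104, 3.14, 0.0]
contact_force: [0.3, 1.4, 0.1]
grip_width: -0.0003
finger_force: 0.0
```

Blank corner predicted for a seated blank (246.2,226.1) matches the observed one, so it is seated. Now go up and over behind the lid.

```bash
python3 -m creep '0 0 -2.5 0 0 0;0 0 -5 0 0 0;0 0 -5 0 0 0;0 0 -4.7 0 0 0;-3 0 0 0 0 0;-4.8 0 0 0 0 0;-4.8 0 0 0 0 0;-2 0 0 0 0 0' && python3 -m creep '0 0 0 0 0 0;0 0 1.5 0 0 0;0 0 2 0 0 0;0 0 2 0 0 0;0 0 1.5 0 0 0;0 0 0.5 0 0 0;0 0 0 0 0 0;0 0 0 0 0 0'
python3 - <<'E'
from h import *
go(.66,.058,.125)
S=load('side0'); 
for th in np.arange(1.6,2,.05): print(th.round(2),[proj(S,(.578-.145*np.cos(th)*.998+b*.066,.063+.145*np.cos(th)*.066+b,.061+.145*np.sin(th))).round(1).tolist() for b in (.035,-.035)],'obs 288.7,167.8 / 298.3,178.3')
E
```

```text
clock: 25.65
tcp_pos: [0.6667, 0.0575, 0.1972]
tcp_rot: [-0.105, -3.138, 0.0]
contact_force: [-1.4, 0.3, -0.0]
grip_width: 0.0004
finger_force: 0.0
clock: 26.45
tcp_pos: [0.6649, 0.0581, 0.1259]
tcp_rot: [0.104, 3.138, 0.0]
contact_force: [0.5, 0.2, -0.1]
grip_width: -0.0
finger_force: 0.0
t 26.45 pos [0.6649 0.0581 0.1259] yawY 86.2 tilt [ 2.e-03  1.e-04 -1.e+00] F [ 0.5  0.2 -0.1] w -0.0 ff 0.0
shift cm (tool axes now) [ 0.49 -0.04  0.09] tool-z turn None
1.6 [[270.0, 164.9], [277.1, 176.8]] obs 288.7,167.8 / 298.3,178.3
1.65 [[272.7, 164.7], [280.0, 176.6]] obs 288.7,167.8 / 298.3,178.3
1.7 [[275.5, 164.7], [282.8, 176.5]] obs 288.7,167.8 / 298.3,178.3
1.75 [[278.2, 164.7], [285.7, 176.5]] obs 288.7,167.8 / 298.3,178.3
1.8 [[280.8, 164.9], [288.4, 176.7]] obs 288.7,167.8 / 298.3,178.3
1.85 [[283.5, 165.3], [291.2, 177.0]] obs 288.7,167.8 / 298.3,178.3
1.9 [[286.1, 165.7], [293.9, 177.5]] obs 288.7,167.8 / 298.3,178.3
1.95 [[288.6, 166.3], [296.5, 178.1]] obs 288.7,167.8 / 298.3,178.3
```

```bash
python3 -m creep '0.8 0 0 0 0 0;0.8 0 0 0 0 0;0.8 0 0 0 0 0;0.8 0 0 0 0 0;0.8 0 0 0 0 0;0.8 0 0 0 0 0;0.8 0 0 0 0 0;0.8 0 0 0 0 0' && python3 -m creep '0.8 0 0 0 0 0;0.8 0 0 0 0 0;0.8 0 0 0 0 0;0.8 0 0 0 0 0;0.8 0 0 0 0 0;0.8 0 0 0 0 0;0.8 0 0 0 0 0;0.8 0 0 0 0 0'
python3 - <<'E'
from h import *
snap('side','s8');snap('scene','c8');go(.5,.069,.125)
E
```

```text
clock: 27.25
tcp_pos: [0.6022, 0.0624, 0.1286]
tcp_rot: [0.104, 3.132, 0.001]
contact_force: [2.5, -0.1, 15.4]
grip_width: -0.0001
finger_force: 1.6
clock: 28.05
tcp_pos: [0.536, 0.0666, 0.1244]
tcp_rot: [-0.104, -3.139, -0.0]
contact_force: [0.7, 0.4, -0.0]
grip_width: -0.0005
finger_force: 0.1
t 28.15 pos [0.5359 0.0667 0.1247] yawY 86.2 tilt [-4.e-04  1.e-04 -1.e+00] F [ 0.1 -0.1 -0.2] w -0.0 ff 0.0
shift cm (tool axes now) [ 3.6  -0.   -0.03] tool-z turn None
```

A 15 N vertical force appeared mid-push. I'll look at where the lid is.

```bash
python3 - <<'E'
from h import *
b=cv2.resize(load('s8')['im'][100:260,190:350],(400,400),interpolation=cv2.INTER_CUBIC)
c=cv2.resize(load('c8')['im'][130:290,220:380],(400,400),interpolation=cv2.INTER_CUBIC)
w=load('s7')['im'][120:200,190:350]; w2=load('w6')['im'][110:320,200:480]
d=np.hstack([cv2.resize(w,(400,200),interpolation=cv2.INTER_CUBIC),cv2.resize(w2,(400,200))])
cv2.imwrite('pics/m8.png',np.vstack([np.hstack([b,c]),d]))
E
```

```text
(no output)
```

View pics/m8.png

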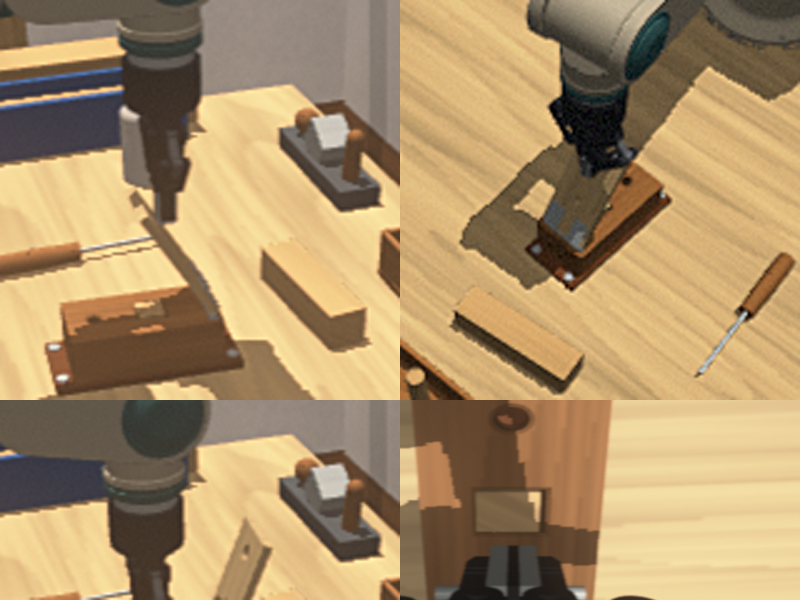

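The lid (nose at crop (140,200), i.e. side pixel (246,180)) is now leaning well towards shut, with the finger behind it; the blank shows pale in the well. Push a little further and let it sink.

```bash
cat >> h.py <<'E'
def nose(n,th,b=0): return proj(load(n),(.578-.145*np.cos(th)*.998+b*.066,.063+.145*np.cos(th)*.066+b,.061+.145*np.sin(th)))
E
python3 -m creep '0.6 0 0 0 0 0;0.6 0 0 0 0 0;0.6 0 0 0 0 0;0.6 0 0 0 0 0;0.6 0 0 0 0 0;0 0 0 0 0 0;0 0 0 0 0 0;0 0 0 0 0 0' && python3 -m creep '0 0 -3 0 0 0;0 0 -3 0 0 0;0 0 0 0 0 0;0 0 0 0 0 0;0 0 0 0 0 0;0 0 0 0 0 0;0 0 0 0 0 0;0 0 0 0 0 0' 0
python3 - <<'E'
from h import *
for th in (1.2,1.1,1,.9,.6,.3,.06): print(th,nose('s8',th,.035).round(1),nose('s8',th,-.035).round(1))
snap('side','s9')
d=np.abs(load('s9')['im'].astype(int)-load('s8')['im']).sum(2)>60; d=d[150:235,215:290]
print(np.array2string(load('s9')['im'][176:236:3,206:296:3].mean(2).astype(int),max_line_width=250))
go(.649,-.236,.12,86)
E
```

```text
clock: 28.95
tcp_pos: [0.507, 0.0685, 0.1247]
tcp_rot: [0.104, 3.14, 0.0]
contact_force: [0.4, -0.1, -0.0]
grip_width: 0.0001
finger_force: 0.0
clock: 29.75
tcp_pos: [0.5067, 0.0685, 0.1841]
tcp_rot: [-0.104, -3.139, 0.0]
contact_force: [0.9, 0.5, 1.0]
grip_width: 0.0855
finger_force: 0.0
1.2 [248.4 171.1] [254.5 183.3]
1.1 [243.4 173.8] [249.3 186.2]
1 [238.7 177. ] [244.3 189.5]
0.9 [234.3 180.5] [239.7 193.2]
0.6 [223.6 193. ] [228.4 206.1]
0.3 [217.4 207.1] [221.9 220.7]
0.06 [215.9 218.6] [220.3 232.6]
[[193 196 193 200 203 197 198 204 202 199 199 198 205 214 209 130 214 200 189 198 201 197 190 193 202 198 201 206 196 180]
 [200 196 187 197 200 202 199 204 206 198 199 197 197 205 208 205 206 206 200 201 197 201 195 191 196 204 197 203 206 194]
 [203 194 194 192 199 201 203 204 205 203 193 198 192 198 205 204 206 207 204 197 201 196 202 193 192 200 205 195 204 205]
 [197 200 196 189 201 198 201 206 202 205 198 195 194 190 197 207 203 207 206 200 200 200 196 202 191 197 203 204 196 204]
 [200 203 196 193 197 201 197 206 205 202 201 191 197 191 191 198 205 203 207 203 198 204 199 1
[... 1349 characters left out ...]
21  85 212 209 200 204 200 203]
 [203 200 203 122 110 119 116 110 108 108 109 113 115 116 116 116 121 121 119 110 110 117 108 111 181 210 200 202 205 205]
 [200 201 203  95 116 117 116 120 119 119 116 109 142 114  92  97  92  95  95  97  96  99  95  98  81 212 201 202 205 204]
 [194 204 202  80 130  93  94  94  96  94  93  95  93  90  82  82  84  82  81  82  73  72  71  72  65 216 206 200 203 207]
 [197 201 203 101  80  83  84  83  82  83  81  83 136 102  80  74  71  70  72  69  70  70  73  72  71 126 212 201 203 205]]
t 29.8 pos [0.5068 0.0685 0.1842] yawY 86.19 tilt [-6.e-04  0.e+00 -1.e+00] F [ 0.  -0.8 -0.4] w 0.0853 ff 0.0
shift cm (tool axes now) [-16.22 -29.44   6.41] tool-z turn 0.19
```

```bash
python3 -m creep '-1.6 -2.9 0 0 0 0;-2.1 -3.8 0 0 0 0;-2.1 -3.8 0 0 0 0;-2.1 -3.8 0 0 0 0;-2.1 -3.8 0 0 0 0;-2.1 -3.8 1 0 0 0;-2.1 -3.8 1 0 0 0;-2 -3.7 1 0 0 0' && python3 -m creep '0 0 0 0 0 0;0 0 0 0 0 0;0 0 0 0 0 0;0 0 0 0 0 0;0 0 0 0 0 0;0 0 0 0 0 0;0 0 0 0 0 0;0 0 0 0 0 0'
python3 - <<'E'
from h import *
go(.649,-.237,.03)
p=snap('wrist','w10'); snap('side','s10')
im=load('w10')['im'].astype(int)
print('pred top',proj(p,(.649,-.237,.093)).round(),'collar',proj(p,(.649,-.237,.055)).round())
u,v=proj(p,(.649,-.237,.075)).astype(int)
hsv=cv2.cvtColor(load('w10')['im'],cv2.COLOR_BGR2HSV)
m=((hsv[:,:,1]<60)&(hsv[:,:,2]>110)).astype(np.uint8); n,l,st,ce=cv2.connectedComponentsWithStats(m)
for k in range(1,n):
    if st[k,4]>40: print('grey comp',st[k],ce[k].round(1))
y0,x0=max(v-60,0),u-60
print(np.array2string(im[y0:v+60:3,x0:u+60:3].mean(2).astype(int),max_line_width=300)); print(x0,y0)
a=load('s9')['im'].astype(int);b=load('s10')['im'].astype(int); print('lid move diff',[np.abs(a-b)[205:245,205:250].mean()])
E
```

```text
clock: 30.6
tcp_pos: [0.6495, -0.2373, 0.1539]
tcp_rot: [-0.105, -3.14, -0.0]
contact_force: [0.6, 0.6, 0.8]
grip_width: 0.0855
finger_force: 0.0
clock: 31.4
tcp_pos: [0.649, -0.2354, 0.1548]
tcp_rot: [0.104, 3.14, -0.0]
contact_force: [0.5, 0.4, -0.4]
grip_width: 0.0855
finger_force: 0.0
t 31.4 pos [ 0.649  -0.2354  0.1548] yawY 86.2 tilt [ 2.e-04 -0.e+00 -1.e+00] F [ 0.5  0.4 -0.4] w 0.0855 ff 0.0
shift cm (tool axes now) [-1.000e-02 -1.600e-01  1.248e+01] tool-z turn None
pred top [277. 213.] collar [277. 199.]
grey comp [259 182  31  16 205] [273.8 187.9]
[[114 104 101 ... 187 187 188]
 [189 184 133 ... 191 192 192]
 [186 185 186 ... 192 192 192]
 ...
 [ 89  90  90 ... 184 184 182]
 [ 91  92  92 ... 178 178 178]
 [ 96  97  97 ... 174 173 173]]
216 145
lid move diff [np.float64(19.332962962962963)]
```

```bash
python3 - <<'E'
from h import *
np.set_printoptions(linewidth=250,threshold=100000)
A=load('w10');im=A['im'].astype(int)
print('col274 rows165-250 R,B',list(zip(range(165,250,1),im[165:250,274,2].tolist(),im[165:250,274,0].tolist())))
for r in (188,192,196,200,206,212): print(r,'cols 250-300 R',im[r,250:300,2])
print(back(A,274.3,182,.055).round(4), back(A,259,192,.055).round(4),back(A,290,192,.055).round(4))
b=load('s10')['im']; print(np.array2string(b[203:236:3,206:296:3].mean(2).astype(int)))
E
```

```text
col274 rows165-250 R,B [(165, 91, 41), (166, 102, 46), (167, 108, 48), (168, 111, 49), (169, 111, 48), (170, 111, 49), (171, 109, 49), (172, 107, 47), (173, 104, 47), (174, 106, 48), (175, 105, 47), (176, 105, 48), (177, 104, 46), (178, 103, 46), (179, 103, 44), (180, 100, 42), (181, 99, 58), (182, 124, 109), (183, 176, 169), (184, 211, 203), (185, 219, 210), (186, 203, 194), (187, 153, 139), (188, 95, 74), (189, 67, 34), (190, 67, 32), (191, 69, 33), (192, 68, 33), (193, 70, 34), (194, 70, 35), (195, 71, 35), (196, 70, 35), (197, 68, 34), (198, 91, 41), (199, 134, 62), (200, 160, 74), (201, 166, 76), (202, 166, 76), (203, 165, 75), (204, 167, 77), (205, 168, 77), (206, 168, 76), (207, 169, 78), (208, 168, 76), (209, 167, 76), (210, 163, 74), (211, 161, 73), (212, 156, 71), (213, 154, 69), (214, 154, 71), (215, 155, 71), (216, 160, 74), (217, 160, 73), (218, 156, 70), (219, 157, 73), (220, 155, 71), (221, 155, 71), (222, 158, 72), (223, 161, 75), (224, 160, 73), (225, 149, 68), (226, 115, 53), (227, 78, 36), (228, 65, 29), (229, 65, 31), (230, 67, 32), (231, 66, 31), (232, 64, 31), (
[... 2317 characters left out ...]
210 209 210 210 210 207 201 213 213 216 214 213 212 213 196 218 214 210 209 213 204]
 [210 209 209 150 213 211 150  94 155 212 212 212 211 210 210 209 204 203 196 226 227 229 233 131 219 216 210 212 209 211]
 [210 209 212 131 159 204 206 207 208 206 207 210 212 214 215 217 219 221 218 144 183 219 182 221 201 218 210 211 213 213]
 [209 209 212 105 132 218 219 220 220 221 220 189 161 133 115 104 100  98 100 104 105 105 104 110 141 220 210 210 214 213]
 [203 213 211  88 139 103  97 100 102 102 103 104 102  98  93  93  94  93 114 145 105  88  83  79  75 222 215 209 210 214]
 [207 209 212 108 151  91  92  91  89  93  95  94 145 114  89  82  80  80  80  79  80  82  81  83  81 138 220 209 211 212]]
```

Pin grip top is centred at wrist pixel (275,212.4) and the collar's far edge is at row 182.7, giving the pin ≈(0.649,−0.238), which agrees with the other cameras. The lid is down. Descend and grip.

```bash
python3 -m creep '0 -0.26 2 0 0 0;0 0 2.5 0 0 0;0 0 2.5 0 0 0;0 0 2.5 0 0 0;0 0 1.5 0 0 0;0 0 1 0 0 0;0 0 0.6 0 0 0;0 0 0.3 0 0 0' && python3 -m creep '0 0 0 0 0 0;0 0 0 0 0 0;0 0 0 0 0 0;0 0 0 0 0 0;0 0 0 0 0 0;0 0 0 0 0 0;0 0 0 0 0 0;0 0 0 0 0 0' 235 60
```

```text
clock: 32.3
tcp_pos: [0.6492, -0.2383, 0.0259]
tcp_rot: [0.104, 3.139, -0.0]
contact_force: [0.1, 0.1, -0.3]
grip_width: 0.0851
finger_force: 0.0
clock: 33.1
tcp_pos: [0.6492, -0.2383, 0.0263]
tcp_rot: [0.104, 3.139, -0.0]
contact_force: [0.0, 0.0, 4.7]
grip_width: 0.0202
finger_force: 58.7
```

```bash
python3 -m creep '0 0 -0.5 0 0 0;0 0 -1 0 0 0;0 0 -1.5 0 0 0;0 0 -2 0 0 0;0 0 -2 0 0 0;0 0 -2 0 0 0;0 0 -1.5 0 0 0;0 0 -0.5 0 0 0'
python3 -c "
from h import *
go(.459,.0715,.127,86.2)"
```

```text
clock: 33.9
tcp_pos: [0.6497, -0.2386, 0.1388]
tcp_rot: [0.104, 3.136, -0.002]
contact_force: [0.3, 0.1, -1.3]
grip_width: 0.0203
finger_force: 58.6
t 33.9 pos [ 0.6497 -0.2386  0.1388] yawY 86.19 tilt [ 0.0038 -0.0016 -1.    ] F [ 0.3  0.1 -1.3] w 0.0203 ff 58.61971914768219
shift cm (tool axes now) [21.09 29.67  1.06] tool-z turn -0.01
```

```bash
python3 -m creep '1.6 2.26 0 0 0 0;2.9 4 0 0 0 0;2.9 4 0 0 0 0;2.9 4.1 0 0 0 0;2.9 4.1 0 0 0 0;2.9 4.1 0 0 0 0;2.9 4.1 0 0 0 0;2 3 0 0 0 0' && python3 -m creep '0 0 0 0 0 0;0 0 0.3 0 0 0;0 0 0.4 0 0 0;0 0 0.3 0 0 0;0 0 0 0 0 0;0 0 0 0 0 0;0 0 0 0 0 0;0 0 0 0 0 0'
python3 - <<'E'
from h import *
go(.459,.0715,.105,86.2)
t=ctrl.get_state()['tcp_pos']
for n,f in (('side','s11'),('scene','c11'),('wrist','w11')):
    p=snap(n,f); im=load(f)['im']; hsv=cv2.cvtColor(im,cv2.COLOR_BGR2HSV)
    P=lambda dz: proj(p,t+[0,0,dz-.0213])
    print(n,'pred tip',P(0).round(1),'collar lo/hi',P(.045).round(1),P(.05).round(1),'top',P(.088).round(1),'lidhole',proj(p,(.459,.0715,.078)).round(1),'blkhole',proj(p,(.459,.0715,.06)).round(1))
    u,v=P(.03).astype(int)
    m=((hsv[:,:,1]<70)&(hsv[:,:,2]>70)).astype(np.uint8); k,l,st,ce=cv2.connectedComponentsWithStats(m)
    for i in range(1,k):
        if st[i,4]>12 and abs(ce[i]-[u,v]).max()<45: print('  comp',st[i],ce[i].round(1))
E
```

```text
clock: 34.7
tcp_pos: [0.4575, 0.0729, 0.1353]
tcp_rot: [-0.103, -3.139, -0.001]
contact_force: [1.2, -0.2, -0.9]
grip_width: 0.0202
finger_force: 58.8
clock: 35.5
tcp_pos: [0.4596, 0.0708, 0.1257]
tcp_rot: [0.105, 3.14, 0.0]
contact_force: [-0.7, -0.6, -0.7]
grip_width: 0.0202
finger_force: 58.9
t 35.5 pos [0.4596 0.0708 0.1257] yawY 86.18 tilt [ 3.e-04  1.e-04 -1.e+00] F [-0.7 -0.6 -0.7] w 0.0202 ff 58.89759600162506
shift cm (tool axes now) [0.06 0.06 2.07] tool-z turn -0.02
side pred tip [227.3 212.5] collar lo/hi [226.2 197. ] [226.1 195.3] top [225.2 181.7] lidhole [227.6 221.2] blkhole [228.  227.1]
  comp [182 149  16  17 100] [187.8 158.1]
  comp [222 156   9  13  62] [226.4 162.6]
  comp [222 183   8  12  25] [223.8 189.3]
  comp [221 193  33  19 105] [231.9 199.4]
  comp [256 211  21  17 153] [266.2 218.1]
scene pred tip [310.7 193.7] collar lo/hi [311.6 185.6] [311.7 184.7] top [312.5 177.5] lidhole [310.5 198.2] blkhole [310.1 201.2]
  comp [304 142  24   9  42] [315. 148.]
  comp [325 170   6   8  23] [327.6 173.4]
  comp [308 185   7   5  13] [310.6 187.8]
  comp [277 209  24  22 202] [288.1 219.5]
wrist pred tip [278.5 232.3] collar lo/hi [278.5 264.7] [278.5 269.3] top [278.4 315.6] lidhole [279.5 217.8] blkhole [279.4 210.1]
  comp [ 238  228   89   88 1159] [290.7 260.9]
```

```bash
python3 - <<'E'
from h import *
np.set_printoptions(linewidth=250,threshold=100000)
a=load('s11')['im'].astype(int).mean(2).astype(int); print('side cols 212..243')
for r in range(188,236): print(r,a[r,212:244])
a=load('c11')['im'].astype(int).mean(2).astype(int); print('scene cols 298..325')
for r in range(180,208): print(r,a[r,298:326])
E
```

```text
side cols 212..243
188 [194 194 195 192 187 188 198 205 184  76  77  86  61  56  57  60  56  61 107 175 204 200 202 202 200 195 192 189 189 192 195 193]
189 [196 192 195 195 188 185 193 203 187  96  74  87  64  54  58  56  54  59  94 161 206 200 200 201 199 196 194 190 190 194 201 202]
190 [197 195 195 194 190 185 188 199 193 119  83  89  71  58  57  59  52  59  92 161 207 202 198 201 202 198 196 192 193 197 204 208]
191 [200 197 194 195 193 187 185 192 189 122  81  87  70  56  59  56  56  58  92 162 210 204 199 198 199 200 196 195 196 199 202 206]
192 [204 198 196 196 195 192 188 191 185 119  80  88  68  54  56  55  55  55  89 163 209 204 200 197 200 199 196 195 195 199 203 206]
193 [204 200 197 195 195 193 191 193 183 119  77  86  69  56  59  59  65  72  97 166 210 207 201 199 198 200 200 197 199 200 203 205]
194 [201 202 200 197 197 196 194 195 185 126  77  94  91  87  95  98  94  92 120 185 213 206 203 200 197 198 198 199 200 202 204 206]
195 [200 202 202 199 198 198 197 192 163 111  68  75  80  80  80  73  68  80 127 187 212 209 205 202 201 199 202 205 205 209 214 217]
196 [199 
[... 7918 characters left out ...]
7  80  84  78  83  83  83  93  86  89  88  78 125 182 182 175 171 180 172 164 157 162 174 144  83 106 170 173]
203 [ 84  79  81  85  84  91  87  89  91  83  88  84  75 116 174 178 177 175 161 156 166 174 149  76  72 104 118 149]
204 [ 85  78  84  81  87  84  89  85  87  83  83  85  84  77 113 176 177 167 155 168 171 150  77  44  80 102  88 124]
205 [ 82  85  86  87  90  87  83  87  92  89  85  86  81  80  76 120 172 163 168 176 141  62  40  74 111  85  62 135]
206 [ 82  87  87  88  85  84  93  84  87  87  85  88  85  86  84 109 161 173 172 141  65  58  79 109  86  29  84 162]
207 [ 87  85  89  91  92  86  83  87  89  87  81  90  92  88  75  69 117 169 118  60  80 110 100  68  30  21 103 156]
```

Side view: pin tip at (226.5,212.5) against predicted (227.3,212.5), lid hole at (227.2,221.5) directly beneath; scene: tip (310.8,195), hole (310.2,198.8). So the pin is on the axis within ~1–2 mm. Insert.

```bash
python3 -m creep '0 0 0.5 0 0 0;0 0 0.6 0 0 0;0 0 0.5 0 0 0;0 0 0.3 0 0 0;0 0 0.2 0 0 0;0 0 0.2 0 0 0;0 0 0.2 0 0 0;0 0 0 0 0 0'
```

```text
clock: 36.45
tcp_pos: [0.4594, 0.071, 0.1004]
tcp_rot: [-0.104, -3.14, -0.0]
contact_force: [0.1, 0.2, -0.3]
grip_width: 0.0201
finger_force: 58.9
```

```bash
python3 -m creep '0 0 0.2 0 0 0;0 0 0.2 0 0 0;0 0 0.2 0 0 0;0 0 0.2 0 0 0;0 0 0.2 0 0 0;0 0 0.2 0 0 0;0 0 0 0 0 0;0 0 0 0 0 0'
```

```text
clock: 37.25
tcp_pos: [0.4594, 0.071, 0.0886]
tcp_rot: [0.104, 3.14, 0.0]
contact_force: [0.1, -0.2, -2.1]
grip_width: 0.0199
finger_force: 58.9
```

```bash
python3 -m creep '0 0 0.2 0 0 0;0 0 0.2 0 0 0;0 0 0.2 0 0 0;0 0 0.2 0 0 0;0 0 0.2 0 0 0;0 0 0.2 0 0 0;0 0 0 0 0 0;0 0 0 0 0 0'
```

```text
clock: 38.05
tcp_pos: [0.4595, 0.071, 0.0766]
tcp_rot: [0.104, 3.14, 0.0]
contact_force: [0.6, -0.3, -0.3]
grip_width: 0.0202
finger_force: 58.9
```

```bash
python3 -m creep '0 0 0.2 0 0 0;0 0 0.2 0 0 0;0 0 0.2 0 0 0;0 0 0.2 0 0 0;0 0 0.2 0 0 0;0 0 0.2 0 0 0;0 0 0.2 0 0 0;0 0 0 0 0 0'
```

```text
clock: 38.85
tcp_pos: [0.4592, 0.0709, 0.0622]
tcp_rot: [-0.104, -3.139, -0.0]
contact_force: [-0.6, 0.3, -1.6]
grip_width: 0.02
finger_force: 58.9
```

```bash
python3 -m creep '0 0 0.2 0 0 0;0 0 0.2 0 0 0;0 0 0.2 0 0 0;0 0 0.1 0 0 0;0 0 0.1 0 0 0;0 0 0.1 0 0 0;0 0 0.1 0 0 0;0 0 0 0 0 0'
```

```text
clock: 39.65
tcp_pos: [0.4594, 0.071, 0.0526]
tcp_rot: [-0.104, -3.14, -0.0]
contact_force: [-0.4, -0.1, 0.1]
grip_width: 0.0204
finger_force: 58.9
```

```bash
python3 -m creep '0 0 0.1 0 0 0;0 0 0.1 0 0 0;0 0 0.1 0 0 0;0 0 0.1 0 0 0;0 0 0 0 0 0;0 0 0 0 0 0;0 0 0 0 0 0;0 0 0 0 0 0'
```

```text
clock: 40.45
tcp_pos: [0.4595, 0.071, 0.0486]
tcp_rot: [0.104, 3.14, 0.0]
contact_force: [-0.5, 0.3, 1.6]
grip_width: 0.0201
finger_force: 58.9
```

Continue in 1 mm steps while watching the force.

```bash
python3 -m creep '0 0 0.1 0 0 0;0 0 0.1 0 0 0;0 0 0 0 0 0;0 0 0 0 0 0;0 0 0 0 0 0;0 0 0 0 0 0;0 0 0 0 0 0;0 0 0 0 0 0'
```

```text
clock: 41.25
tcp_pos: [0.4595, 0.071, 0.0472]
tcp_rot: [0.104, 3.14, 0.0]
contact_force: [-5.4, 0.1, 6.6]
grip_width: 0.0202
finger_force: 59.5
```

```bash
python3 -m creep '0 0 0.1 0 0 0;0 0 0.1 0 0 0;0 0 0 0 0 0;0 0 0 0 0 0;0 0 0 0 0 0;0 0 0 0 0 0;0 0 0 0 0 0;0 0 0 0 0 0'
```

```text
clock: 42.05
tcp_pos: [0.4597, 0.071, 0.047]
tcp_rot: [0.104, 3.139, 0.0]
contact_force: [-11.7, -1.6, 19.4]
grip_width: 0.0202
finger_force: 60.9
```

```bash
python3 -m creep '0.05 0 0 0 0 0;0 0 0 0 0 0;0 0 0 0 0 0;0 0 0 0 0 0;0 0 0 0 0 0;0 0 0 0 0 0;0 0 0 0 0 0;0 0 0 0 0 0'
python3 - <<'E'
from h import *
np.set_printoptions(linewidth=250,threshold=100000)
go(.459,.071,.047); snap('side','s12')
S=load('s12')
for th in (0,.03,.06): print(th,nose('s12',th,.035).round(1),nose('s12',th,-.035).round(1), 'top edge', proj(S,(.433,.0725-.035,.072+.145*th)).round(1))
a=S['im'].mean(2).astype(int)
for r in range(212,244): print(r,a[r,212:238])
E
```

```text
clock: 42.85
tcp_pos: [0.4596, 0.071, 0.047]
tcp_rot: [0.104, 3.138, 0.0]
contact_force: [-9.7, -0.4, 18.0]
grip_width: 0.0207
finger_force: 60.9
t 42.85 pos [0.4596 0.071  0.047 ] yawY 86.2 tilt [ 1.9e-03  1.0e-04 -1.0e+00] F [-9.7 -0.4 18. ] w 0.0207 ff 60.906089544296265
shift cm (tool axes now) [ 0.06 -0.01  0.  ] tool-z turn None
0 [216.  221.5] [220.4 235.5] top edge [220.9 231.8]
0.03 [215.9 220. ] [220.3 234.1] top edge [220.8 230.3]
0.06 [215.9 218.6] [220.3 232.6] top edge [220.7 228.8]
212 [195 192 191 193 196 198 199 199 203 193 123  72  90  85  57  54  56  52  53  75 149 208 203 195 196 202]
213 [195 193 192 193 194 196 198 198 202 194 135  71  87  84  55  55  55  55  49  69 147 207 202 199 195 200]
214 [197 197 192 193 194 195 198 198 200 199 161  71  79  84  54  54  55  55  50  68 133 194 204 200 197 198]
215 [198 197 193 192 193 196 198 198 200 205 184  78  81  84  53  52  54  53  52  69 133 193 201 178 175 200]
216 [194 197 195 194 191 194 197 198 201 204 190  94  79  84  59  53  54  53  54  65  95 114 115 112 145 197]
217 [196 197 196 195 193 194 197 198 200 201 185
[... 2169 characters left out ...]
 78  63  63  78  86  77  77  73  72  72  68  66  64  65  68  67  68  66  68  68  66  66  67]
238 [221 196 122  89  66  64  69  65  65  66  67  65  67  65  66  68  65  69  68  68  66  68  66  67  68  66]
239 [186 144  89  93  76  64  69  68  68  68  66  67  67  68  67  68  68  66  66  69  68  70  68  66  67  70]
240 [99 97 98 98 79 62 63 69 69 70 71 69 67 68 68 67 68 67 69 65 67 68 68 67 67 68]
241 [ 97 100  99 102  90  64  64  69  68  69  67  68  68  68  68  67  70  69  67  69  68  68  67  67  68  67]
242 [101  99  99  98  91  67  63  69  67  67  70  67  67  67  67  68  67  68  68  67  69  69  68  69  68  69]
243 [95 99 97 99 94 76 65 70 66 67 66 70 69 68 70 69 68 70 70 69 70 69 66 67 68 70]
```

Lid edge row is 231.5 (predicted 231.8 for shut; it was ~228 ajar), the collar is at its home height (tip ≈ 0.026 m) and the push is 18 N with a 60 N grip. Hand in.

```bash
python3 -c "
from station import ctrl
print(ctrl.hand_in())"
```

```text
the job is handed in; nothing more can be done
None
```

The job is handed in with the arm still holding the pin: the blank is in the well, the lid is shut and the pin is home, held at about 60 N grip and 18 N push down, but I got no verdict back.

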